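# Open the fume filter: press the snap tab, push the cover off its seat

## Task

Open the filter housing on the cutting bench for inspection: press the yellow snap tab down fully home, then push the blue cover by its black rib off its seat, along the rails and over the tab on to the parking shelf, until the filter opening is wholly uncovered. Only press and push with the fingertips: do not lift the cover, leave it lying flat between the rails, and leave the nozzle, the collar and everything else on the bench where it is.

Things in the scene. Friction and masses are not known exactly. Their poses are not given: they have to be found in the camera images.
- housing: Fixed grey filter housing, underside on the bench. Its track, 50 mm up, runs along its own y between two steel rails (inner faces at x = -51.5 and +51.5 mm, tops 10 mm above the track). A stop wall 8 mm high closes the track at y = -72 to -62. A side deck 38 mm high lies along the +x side (x = 62 to 114); small parts stand on it. Origin: on the bench, under the centre of the cover's seat.
- seat (a point): Centre of the cover's seat on the track: housing (0, 0, 50 mm). Around it is the filter opening, 90 mm along the track by 76 mm across, with the white pleated filter inside; wholly uncovered once the cover's centre is 105 mm or more from here along housing +y.
- shelf (a point): Centre of the place where the cover parks, housing (0, 140, 50 mm): the flat shelf beyond the snap tab, level with the seat, between the same rails. A cover whose centre is here touches the end stop (10 mm high, its face at housing y = 200 mm).
- snap_tab (a joint): Travel of the yellow snap tab in m, straight down: 0 is up (12 mm proud of the track, blocking the cover), 0.014 fully down (2 mm below the track). It is stiff: about 5 N moves it, and it stays where it is left, with no spring. From 10 mm of travel it counts as down and the cover passes over it; press it fully home.
- tab_top (a point): Centre of the flat top of the yellow snap tab, 62 mm across the track by 36 mm along it, at housing (0, 80, 62 mm) when up; moves with the tab. While the cover is home, its edge (top 9 mm above the track) lies 2 mm from the tab's near edge (housing y = 62 mm), so press at the middle.
- cover: Loose blue filter cover: plate 100 mm (its x) by 120 mm (its y), 6 mm thick on two 3 mm runners (top 9 mm above the track), about 0.35 kg, lying on the track with 1.5 mm play to each rail, axes along the housing's. Origin: centre of its underside. Home is housing (0, 0, 50 mm). With the tab down it slides along housing +y, over the tab, on to the shelf.
- rib (a point): Centre of the top of the black push rib on the cover: 60 mm long (across the track), 10 mm thick (along the track), standing 22 mm above the plate, 30 mm to the -y side of the cover's centre. Push its -y face towards housing +y.
- nozzle: copper cutting nozzle, 26 mm wide, 27 mm tall, standing on the rubber side deck of the housing; origin under its centre
- collar: brass collar, 32 mm wide, 14 mm tall, lying on the same side deck; origin under its centre
- hammer: hammer lying on the bench; origin under its middle
- brush: brush lying on the bench; origin under its middle
- brick: tan fire brick 200 x 100 x 60 mm on the bench; origin under its centre
- spray: white spray bottle with a red cap, 60 mm wide, 170 mm tall, standing on the bench; origin under its centre
- offcut: rusty angle-iron offcut 130 x 40 x 40 mm on the bench; origin under its centre
Things that resemble listed ones, but are neither listed nor needed, are in the scene too. Several things have the shape of the cover; the one meant has the colours described above.

How it is judged (in metres and radians):
On the way, in this order (a step that is already met when the one before it is completed fails the run):
1. the snap tab is pressed down while the cover is still home on its seat (value of joint snap_tab above 0.0095 m and y of cover in the frame of housing below 0.008 m), for 0.2 s.
2. the cover has been pushed along the rails until the filter opening is uncovered (y of cover in the frame of housing above 0.105 m and z of cover in the frame of housing between 0.045 and 0.055 m and angle between cover's own z axis and vertical below 0.06 rad and x of cover in the frame of housing between -0.006 and 0.006 m), for 0.2 s.
At the end, for the whole second after the job is handed in: The tab is down (at least 9.5 mm); the cover lies at rest, flat and straight between the rails on the parking shelf (within 6 mm sideways, 5 mm in height, 0.06 rad), at least 105 mm along from its seat so that the filter opening is wholly uncovered; every bystander is within 30 mm of where it stood (all of step 2 and value of joint snap_tab above 0.0095 m and y of cover in the frame of housing below 0.146 m and angle between the y axis of cover and the y axis of housing, either way round below 0.06 rad and linear speed of cover below 0.02 m/s and angular speed of cover below 0.1 rad/s and not (distance of any of nozzle, collar, hammer, brush, brick, spray, offcut from where it was at the start of the episode above 0.03 m)); the robot touches nothing.
It fails at once if the cover is lifted or tipped (more than 12 mm up off the track, or 0.25 rad) (z of cover in the frame of housing above 0.062 m or angle between cover's own z axis and vertical above 0.25 rad).
It fails at once if a bystander is moved by more than 30 mm (distance of any of nozzle, collar, hammer, brush, brick, spray, offcut from where it was at the start of the episode above 0.03 m).
It also fails if it takes over 42 s, if anything falls off the work surface, if the arm or the gripper's body presses on something with over 40 N, if the wrist force passes 120 N, or if a joint passes its speed limit or range.

## Robot

A 6-joint arm with a two-finger parallel gripper is mounted at the origin on the work surface. World frame = base frame: x ahead of the robot, y to its left, z up, the work surface at z = 0. Lengths are in m, angles in degrees, forces in N, time in s.
With the tool pointing down it reaches from about 0.3 to 1 m from the base axis. Payload 5.1 kg.
Tool frame: the origin (TCP) lies between the finger pads; the fingertips stand 25 mm ahead of it and the grasp point (between the pads) lies 6 mm ahead of it (robot.finger_overhang is the distance from the TCP to the fingertips, in m); x points along the fingers, z is the direction in which the jaws open and shut, and the axes are right-handed (so a half turn about x gives the same grasp; the last joint's range is limited). The gripper opens to 95 mm and grips with 3 to 60 N. Pads are 20 mm wide; open, the fingers measure 119 mm over their backs; the gripper's body (75 mm by 180 mm) begins 59 mm behind the grasp point.
Start: joints at [69.122, 7.093, 94.555, -0, 78.352, -4.733], TCP at [0.181, 0.624, 0.24] pointing down, gripper open.
Joint ranges: [-149.61, 149.61], [-58.7, 133.49], [1.44, 155.28], [-77.14, 257.14], [18.33, 153.61], [-166.67, 166.67]. Speed limits (degrees/s): [147.25, 147.25, 180, 180, 180, 180].

## Interface

Orientations are given as [roll, pitch, yaw] about the fixed x, y, z axes, in that order (R = Rz(yaw) Ry(pitch) Rx(roll)).
In Python, from station import robot gives the robot as it stands. Calls block until the motion is done:
- robot.move_pose(position, orientation): joint-space move of the TCP to a pose.
- robot.servo_line(position, rate=0.15, attitude=None): straight line of the TCP; attitude=None keeps the orientation; rate is the mean speed in m/s.
- robot.goto_joints(angles): joint-space move.
- robot.move_gripper(opening, strength=None): opening from 0.0 (shut) to 1.0 (fully open); strength is the grip in N (None keeps the last); returns when the fingers have stopped.
- robot.sleep(seconds).
- robot.ik(position, orientation): joint angles nearest the present ones, or None.
- robot.get_state(): the state.
- robot.get_image(name): name is "scene" or "top" or "wrist"; returns a dict with "color" (384x512x3 uint8, blue, green, red), "range_z" (384x512 float32, m along the optical axis (not along the pixel's ray), 0 where there is no reading), "intrinsics" (3x3 intrinsics, pixels), "k1" (the pictures are not rectified: a ray, as slopes to the right and down, at radius r is drawn at 1 + k1 r^2 times it, then the intrinsics apply), "extrinsics" (4x4, takes a point from camera to world coordinates). Camera axes: x right, y down, z forward; pixel columns grow to the right and rows downward; lengths in m; the calibration is good to about 2 mm. A picture is of the moment at which its call begins.
A pose or a line that the arm cannot do raises robot.PlanningError and nothing moves.
- robot.close_job(): hands the job in, once; it reports no verdict.
The state is a dict: "t": time; "joints": joint angles; "qvel": joint speeds; "tau": joint torques, N m; "position": TCP position; "orientation": TCP orientation; "ft_force": force on the tool from outside, world axes, zero at the start; "ft_torque": the same for the moment, N m; "width": opening from 0.0 (shut) to 1.0 (fully open).
Only numpy, scipy, OpenCV 4.12 (cv2) and the standard library are available. Lean on these libraries where they do the work, as an engineer would, in place of code of your own. Each camera call takes 0.05 s, during which the arm holds its last target.

## Working session

There is one attempt and no reset: what is moved stays moved. The work goes in short steps, each a Python script; the robot and the scene stay as the last script left them, time stands still between calls to the robot, and variables do not carry over. Pictures are saved under pics/ and viewed, and the job is handed in when it is done.

```bash
mkdir -p pics; ls; cat > h.py <<'E'
import numpy as np, cv2
from station import robot
def grab(n):
    im=robot.get_image(n); np.savez('pics/'+n+'.npz',**{k:np.asarray(v) for k,v in im.items()}); return im
def load(n): 
    d=np.load('pics/'+n+'.npz'); return {k:d[k] for k in d}
def ray(im,u,v):
    K=np.asarray(im['intrinsics']);k=float(im['k1'])
    d=np.array([(u-K[0,2])/K[0,0],(v-K[1,2])/K[1,1]]); s=d.copy()
    for _ in range(30): s=d/(1+k*(s@s))
    E=np.asarray(im['extrinsics']); return E[:3,3],E[:3,:3]@np.array([s[0],s[1],1.])
def onz(im,u,v,z):
    o,d=ray(im,u,v); return o+d*(z-o[2])/d[2]
def dep(im,u,v):
    o,d=ray(im,u,v); return o+d*float(im['range_z'][int(v),int(u)])
E
python3 - <<'E'
from h import *
for n in ['scene','top','wrist']:
    im=grab(n); cv2.imwrite(f'pics/{n}0.png',im['color']); print(n,np.asarray(im['extrinsics'])[:3,3],im['k1'])
s=robot.get_state(); print(s)
E
```

```text
pics
scene [ 1.26215562 -0.11937905  0.94713013] -0.006072607148801804
top [0.26738509 0.02527648 1.51501103] -0.07477901307808293
wrist [0.11583399 0.64346009 0.382786  ] -0.10164684011597322
{'t': 0.15, 'joints': array([ 6.91213168e+01,  7.12712506e+00,  9.46137478e+01, -7.70367262e-04,
        7.83510337e+01, -4.73211520e+00]), 'qvel': array([-0.00885575,  0.029995  , -0.23737979, -0.10712852, -0.03980054,
       -0.008556  ]), 'tau': array([-7.48913608e-04, -4.18193793e+01, -3.60471189e+01,  7.75412377e-02,
        4.69060731e-02, -1.06760092e-04]), 'position': array([0.18063077, 0.62394081, 0.23866875]), 'orientation': array([ 175.73808335,   89.90809027, -110.40832852]), 'ft_force': array([-0.11198585,  0.73531215,  0.17796699]), 'ft_torque': array([-0.03850416, -0.03405943,  0.00376057]), 'width': 1.003238447761187}
```

View pics/scene0.png

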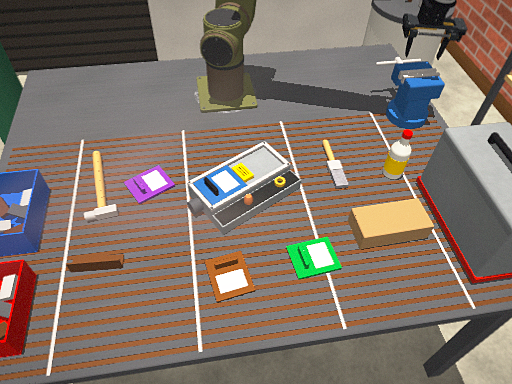

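View pics/top0.png

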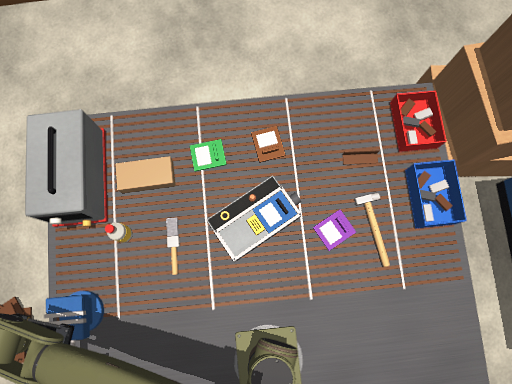

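View pics/wrist0.png

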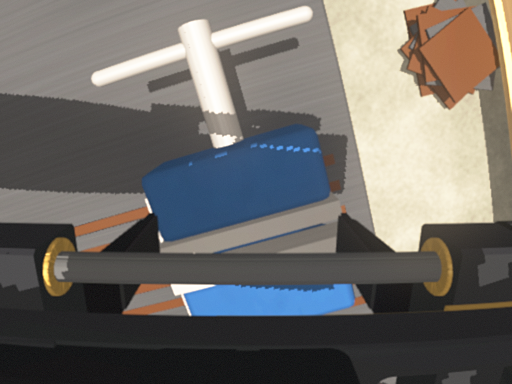

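Cover candidates in the scene view are blue on the housing (217,186), purple (150,183), orange-brown (230,277) and green (315,257). I choose the blue one because it lies between the rails. For the tab, yellow appears at (243,172), the brass collar is at (279,182), and the spray label is at (396,165). I choose (243,172). Next is a close crop.

```bash
python3 - <<'E'
from h import *
a=load('scene')['color'][130:240,170:320]; b=load('top')['color'][165:270,195:310]
cv2.imwrite('pics/crop1.png',cv2.resize(a,None,fx=5,fy=5,interpolation=cv2.INTER_CUBIC))
cv2.imwrite('pics/crop2.png',cv2.resize(b,None,fx=5,fy=5,interpolation=cv2.INTER_CUBIC))
E
```

```text
(no output)
```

View pics/crop1.png

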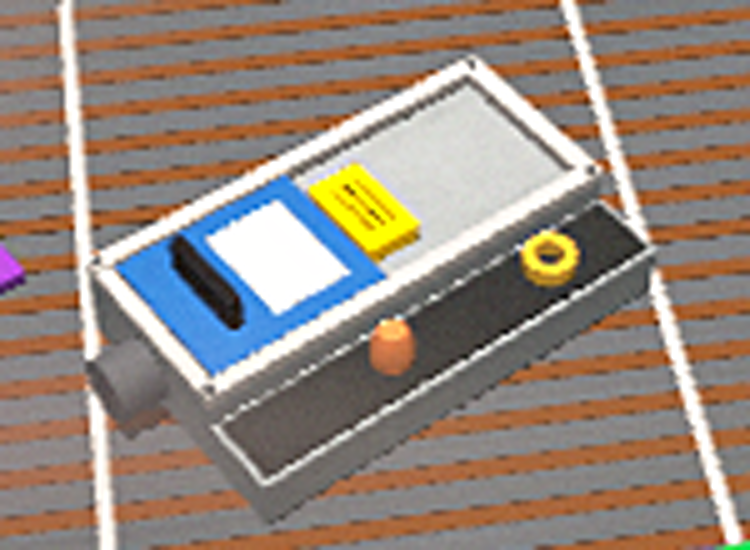

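View pics/crop2.png

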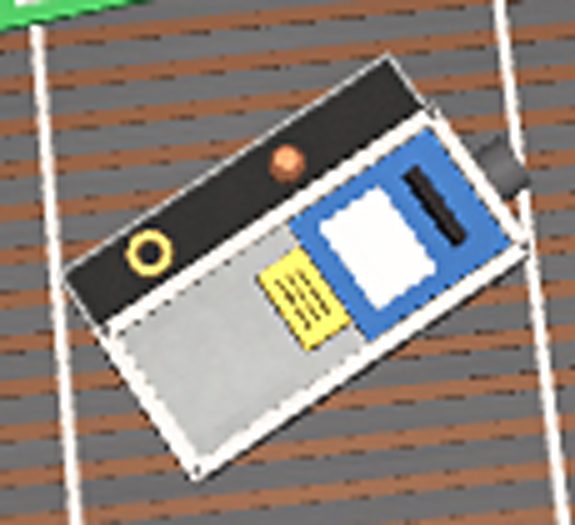

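The crops confirm it. The blue cover with the black rib sits on the housing, with the rib at crop2 (435,205). The yellow tab is beside it at (305,298), with the nozzle and collar on the dark deck. Next I measure.

```bash
cat >> h.py <<'E'
def masks(im):
    hsv=cv2.cvtColor(im['color'],cv2.COLOR_BGR2HSV)
    return cv2.inRange(hsv,(20,130,120),(35,255,255)), cv2.inRange(hsv,(98,120,90),(118,255,255))
def rect(im,m,box,z,minA=60,hull=True):
    k=np.zeros_like(m); x0,y0,x1,y1=box; k[y0:y1,x0:x1]=m[y0:y1,x0:x1]
    c,_=cv2.findContours(k,cv2.RETR_EXTERNAL,cv2.CHAIN_APPROX_NONE)
    c=max(c,key=cv2.contourArea)
    P=np.array([onz(im,p[0][0],p[0][1],z)[:2] for p in c],np.float32)
    r=cv2.minAreaRect(P*1000)
    return r,c
E
python3 - <<'E'
from h import *
for n,tb,bb in [('scene',(230,155,258,185),(185,160,250,215)),('top',(244,212,268,240),(250,185,300,235))]:
    im=load(n); y,b=masks(im)
    for m,bx,z in [(y,tb,.062),(b,bb,.059)]:
        r,c=rect(im,m,bx,z); print(n,r,cv2.boundingRect(c))
        M=cv2.moments(c); u,v=M['m10']/M['m00'],M['m01']/M['m00']; print(onz(im,u,v,z), dep(im,u,v))
E
```

```text
scene ((465.2096862792969, -2.5364112854003906), (69.08946228027344, 37.794010162353516), 27.67308807373047) (232, 163, 22, 19)
[ 0.46589109 -0.00250189  0.062     ] [ 0.46476045 -0.00233593  0.06074318]
scene ((497.8758850097656, -74.5724105834961), (97.81835174560547, 118.86418914794922), 28.407922744750977) (193, 165, 54, 40)
[ 0.49966152 -0.07235721  0.059     ] [ 0.49759018 -0.07222948  0.05658736]
top ((456.91241455078125, -4.295906066894531), (61.13677978515625, 36.53789138793945), 29.10087776184082) (247, 215, 18, 20)
[ 0.45652396 -0.00376243  0.062     ] [ 0.45671912 -0.00379239  0.06050075]
top ((495.4397277832031, -74.14523315429688), (98.39824676513672, 118.02828979492188), 28.61124610900879) (253, 191, 44, 42)
[ 0.49489048 -0.07408015  0.059     ] [ 0.49364818 -0.07353761  0.06695059]
```

```bash
cat >> h.py <<'E'
from scipy.spatial.transform import Rotation as Ro
import warnings; warnings.filterwarnings('ignore')
def ori(yaw,flip=1):
    z=flip*np.array([np.cos(yaw),np.sin(yaw),0]); x=np.array([0,0,-1.]); y=np.cross(z,x)
    return Ro.from_matrix(np.c_[x,y,z]).as_euler('xyz',degrees=True)
E
python3 - <<'E'
from h import *
yaw=np.radians(28.8)
p=[.476,-.04,.32]
for f in (1,-1): print(f,ori(yaw,f),robot.ik(p,ori(yaw,f)))
s=robot.get_state(); robot.servo_line([s['position'][0],s['position'][1],.34])
f=min((1,-1),key=lambda f: abs(robot.ik(p,ori(yaw,f))[5]) if robot.ik(p,ori(yaw,f)) is not None else 1e9)
print(f); robot.move_pose(p,ori(yaw,f)); robot.move_gripper(0.0)
robot.sleep(.2)
im=grab('wrist'); cv2.imwrite('pics/w1.png',im['color']); s=robot.get_state(); print(s['t'],s['position'],s['joints'],s['ft_force'])
E
```

```text
1 [-28.8  90.    0. ] [-11.24618775 -17.52015068 109.86489278   0.          87.6552579
 -40.04618775]
-1 [151.2  90.    0. ] [-11.24618775 -17.52015068 109.86489278   0.          87.6552579
 139.95381225]
1
5.3083 [ 0.4759939  -0.03999877  0.31999169] [-1.12465643e+01 -1.75202768e+01  1.09865770e+02  6.73451304e-04
  8.76555229e+01 -4.00438548e+01] [-0.13012748 -0.6980878   0.40567716]
```

View pics/w1.png

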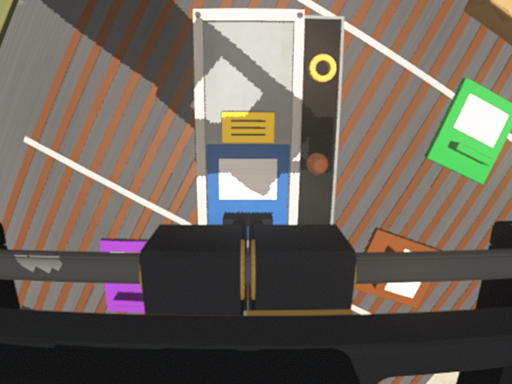

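Wrist view: tab at (248,127), cover plate below it from row 145, rails at columns ~201 and ~297, nozzle (317,163), collar (322,67). The housing is aligned with the image columns.

```bash
python3 - <<'E'
from h import *
im=load('wrist'); hsv=cv2.cvtColor(im['color'],cv2.COLOR_BGR2HSV)
m=cv2.inRange(hsv,(17,110,60),(35,255,255)); m=cv2.morphologyEx(m,cv2.MORPH_CLOSE,np.ones((9,9)))
r,c=rect(im,m,(212,105,285,150),.062); print(r,cv2.boundingRect(c))
# outer/inner rail edges: print row profiles
g=im['color'].astype(int)
for row in (40,60,80,180,200):
    print(row,[(u,g[row,u].min()) for u in list(range(190,212))],[(u,g[row,u].min()) for u in range(284,308)])
b=cv2.inRange(hsv,(98,110,40),(118,255,255))
for row in (150,180,210): 
    q=np.where(b[row,190:310])[0]+190; print(row,q.min(),q.max(),onz(im,q.min(),row,.059),onz(im,q.max()+1,row,.059))
q=np.where(b[130:175,215])[0]+130; q2=np.where(b[130:175,282])[0]+130; print(q.min(),q2.min(),onz(im,215,q.min(),.059),onz(im,282,q2.min(),.059))
E
```

```text
((455.26776123046875, -2.6114654541015625), (61.072303771972656, 34.752140045166016), 28.830915451049805) (222, 112, 53, 31)
40 [(190, np.int64(69)), (191, np.int64(67)), (192, np.int64(74)), (193, np.int64(107)), (194, np.int64(139)), (195, np.int64(145)), (196, np.int64(145)), (197, np.int64(143)), (198, np.int64(144)), (199, np.int64(142)), (200, np.int64(143)), (201, np.int64(144)), (202, np.int64(136)), (203, np.int64(109)), (204, np.int64(107)), (205, np.int64(109)), (206, np.int64(110)), (207, np.int64(111)), (208, np.int64(109)), (209, np.int64(111)), (210, np.int64(111)), (211, np.int64(111))] [(284, np.int64(207)), (285, np.int64(209)), (286, np.int64(207)), (287, np.int64(205)), (288, np.int64(206)), (289, np.int64(205)), (290, np.int64(206)), (291, np.int64(206)), (292, np.int64(189)), (293, np.int64(158)), (294, np.int64(219)), (295, np.int64(251)), (296, np.int64(250)), (297, np.int64(248)), (298, np.int64(248)), (299, np.int64(247)), (300, np.int64(246)), (301, np.int64(248)), (302, np.int64(250)), (303, np.int64(233)), (304, np.int64(128)), (305, np.int64(68)), (306, 
[... 3699 characters left out ...]
64(248)), (292, np.int64(242)), (293, np.int64(240)), (294, np.int64(243)), (295, np.int64(242)), (296, np.int64(244)), (297, np.int64(236)), (298, np.int64(153)), (299, np.int64(80)), (300, np.int64(67)), (301, np.int64(69)), (302, np.int64(68)), (303, np.int64(70)), (304, np.int64(71)), (305, np.int64(69)), (306, np.int64(68)), (307, np.int64(69))]
150 272 287 [ 0.49344744 -0.01262746  0.059     ] [ 0.51015548 -0.0033811   0.059     ]
180 207 287 [ 0.44237723 -0.08248604  0.059     ] [ 0.5286614  -0.03497793  0.059     ]
210 208 287 [ 0.46091292 -0.11584143  0.059     ] [ 0.54802174 -0.06787562  0.059     ]
173 146 [ 0.44690771 -0.07010436  0.059     ] [ 0.50149225 -0.00271959  0.059     ]
```

```bash
cat >> h.py <<'E'
YAW=np.radians(28.8); HX=np.array([np.cos(YAW),np.sin(YAW)]); HY=np.array([-HX[1],HX[0]])
H0=np.array([.456,-.0032])-.080*HY
OR=ori(YAW,1)
def hp(x,y,tip): return list(H0+x*HX+y*HY)+[tip+.025]
E
python3 - <<'E'
from h import *
print(H0, robot.finger_overhang)
robot.move_pose(hp(0,.080,.12),OR)
robot.servo_line(hp(0,.080,.068),rate=.08); robot.sleep(.15)
f0=robot.get_state()['ft_force'][2]
z=.064
while z>.0445:
    robot.servo_line(hp(0,.080,z),rate=.03); s=robot.get_state(); f=s['ft_force'][2]-f0
    print(round(z,4),round(s['position'][2]-.025,4),round(f,1),end=' | ')
    if z<.052 and f>20: break
    z-=.0012 if z>.05 else .0006
robot.sleep(.3)
print(robot.get_state()['ft_force']-0)
robot.servo_line(hp(0,.080,.13),rate=.12); print(robot.get_state()['t'])
robot.servo_line(hp(0,-.06,.20),rate=.2)
im=grab('wrist'); cv2.imwrite('pics/w2.png',im['color'])
im=grab('scene'); cv2.imwrite('pics/s2.png',cv2.resize(im['color'][120:240,160:320],None,fx=4,fy=4))
E
```

```text
[ 0.49454029 -0.07330453] 0.025
0.064 0.0638 -0.5 | 0.0628 0.0627 -0.6 | 0.0616 0.0619 0.1 | 0.0604 0.0607 3.1 | 0.0592 0.0594 2.7 | 0.058 0.0581 3.4 | 0.0568 0.0568 3.1 | 0.0556 0.0556 2.0 | 0.0544 0.0544 2.2 | 0.0532 0.0532 2.7 | 0.052 0.052 1.7 | 0.0508 0.0508 3.7 | 0.0496 0.0496 2.8 | 0.049 0.0491 2.9 | 0.0484 0.0485 2.2 | 0.0478 0.0482 6.0 | 0.0472 0.0482 9.7 | 0.0466 0.0481 13.6 | 0.046 0.0481 17.0 | 0.0454 0.0481 20.9 | [-6.25516527  0.56882607 21.91316644]
13.2
```

View pics/w2.png

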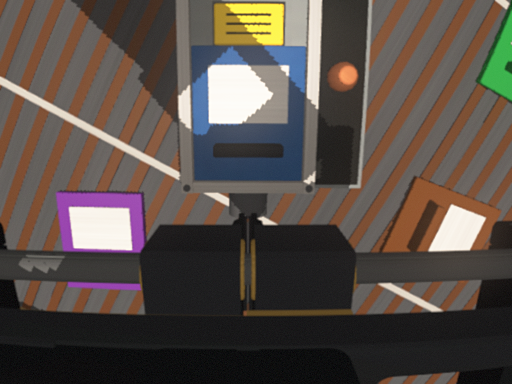

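View pics/s2.png

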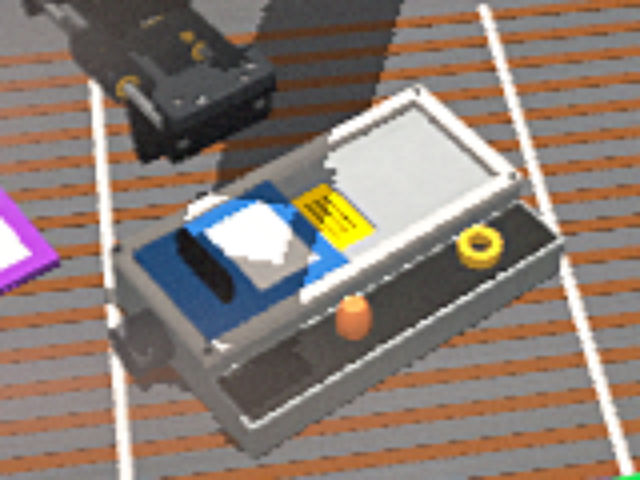

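The tab met its hard stop at tip height 48.1 mm, which is fully down, and the pictures show it flush with the cover still home. In the wrist view the rib spans columns 213–284 at row 150. Next I check the rib position and push.

```bash
python3 - <<'E'
from h import *
im=load('wrist'); k=(im['color'].max(2)<45).astype(np.uint8)*255
r,c=rect(im,k,(208,140,290,162),.081); print(r,cv2.boundingRect(c))
d=np.array(r[0])/1000-H0; print('rib in housing',d@HX,d@HY)
s=robot.get_state(); print(s['t'],s['position'])
E
```

```text
((521.1636962890625, -90.85623931884766), (26.260772705078125, 10.1737060546875), 28.951820373535156) (251, 144, 32, 13)
rib in housing 0.01487466700466082 -0.028206598167933913
14.2333 [ 0.52264959 -0.12493451  0.22392557]
```

```bash
python3 - <<'E'
from h import *
robot.move_gripper(0.3)
robot.servo_line(hp(0,-.052,.10),rate=.15)
robot.servo_line(hp(0,-.052,.066),rate=.06); robot.sleep(.1)
f0=robot.get_state()['ft_force']
print(robot.get_state()['t'],f0)
for y in list(np.arange(-.046,.06,.012))+[.07,.08]:
    robot.servo_line(hp(0,y,.066),rate=.05); s=robot.get_state(); f=s['ft_force']-f0
    d=s['position'][:2]-H0
    print(round(y,3),np.round([d@HX,d@HY,s['position'][2]-.025],4),np.round([f[:2]@HX,f[:2]@HY,f[2]],1))
    if np.linalg.norm(f)>25: print('STOP'); break
print(robot.get_state()['t'])
im=grab('scene'); cv2.imwrite('pics/s3.png',cv2.resize(im['color'][120:240,160:320],None,fx=4,fy=4))
E
```

```text
16.5667 [-0.55606105  0.44892807  0.50888966]
-0.046 [ 0.0002 -0.0458  0.0664] [ 0.3  0.4 -0.6]
-0.034 [-0.0001 -0.0333  0.0659] [-0.  -1.  -1.3]
-0.022 [-0.0001 -0.0213  0.0658] [0.5 0.3 0.1]
-0.01 [-0.0001 -0.0094  0.0659] [ 0.3 -0.4 -0.6]
0.002 [-0.0001  0.0025  0.0659] [-0.2 -0.4 -0.1]
0.014 [-0.0001  0.0146  0.0659] [ 0.9 -0.2 -1.8]
0.026 [-0.0001  0.0266  0.0659] [-0.3  0.5 -0.4]
0.038 [-0.0001  0.0386  0.0659] [ 0.   0.7 -0. ]
0.05 [-0.0001  0.0505  0.0659] [ 0.7 -0.3 -0.5]
0.07 [-0.0001  0.0705  0.0659] [ 0.8 -1.1 -0.4]
0.08 [-0.0001  0.0805  0.0659] [ 0.9  0.2 -1.2]
20.8667
```

View pics/s3.png

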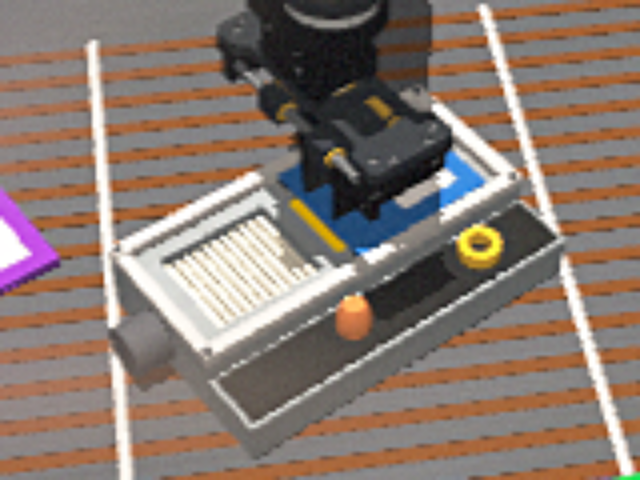

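The cover has slid onto the shelf. The filter opening is visible and the tab is partly under the cover. I'll back off and verify.

```bash
python3 - <<'E'
from h import *
robot.servo_line(hp(0,.068,.066),rate=.06)
robot.servo_line(hp(0,.06,.14),rate=.12)
robot.servo_line(hp(0,-.06,.24),rate=.2); robot.sleep(.2)
im=grab('wrist'); cv2.imwrite('pics/w4.png',im['color'])
im=grab('top'); cv2.imwrite('pics/t4.png',im['color'])
y,b=masks(im); r,c=rect(im,b,(205,185,300,260),.059); d=np.array(r[0])/1000-H0; print(r,d@HX,d@HY)
s=robot.get_state(); print(s['t'],s['ft_force'])
E
```

```text
((433.9043273925781, 38.00835037231445), (98.67610168457031, 118.28853607177734), 28.97648048400879) 0.0004896886895872398 0.12675582416522133
23.2667 [-0.70273162  0.82422003  0.20353998]
```

View pics/w4.png

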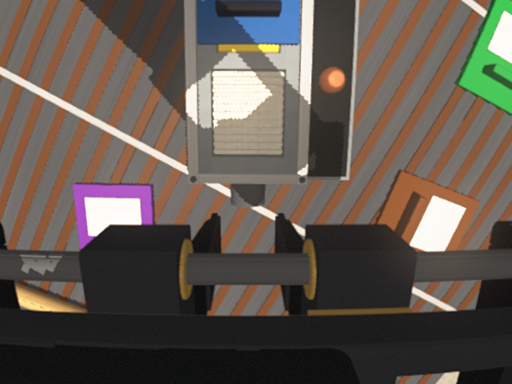

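View pics/t4.png

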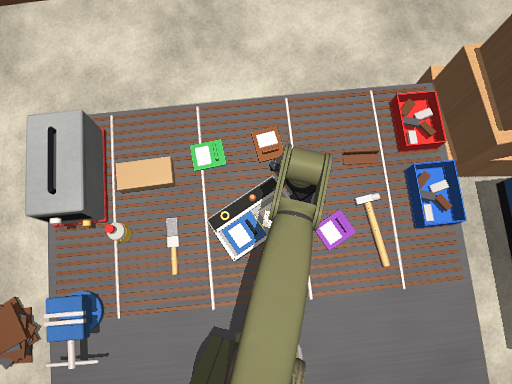

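Cover centre is at housing (0.5, 127) mm, with yaw 29.0° against the housing's 28.8°. In the wrist view the filter is wholly open, rows 70–155, with the cover edge at row 44 and the tab below it. Nothing else in the top view has moved, and the arm is clear.

```bash
python3 -c "
from station import robot
robot.close_job()"
```

```text
the job is handed in; nothing more can be done
```

The filter housing is open: the snap tab is fully down and the blue cover is parked on the shelf. I handed the job in at about 23 s of the 42 s allowed; it gives no verdict.

- **Tab:** I pressed it with shut fingertips while the cover was still home. It met its hard stop with the fingertips at 48.1 mm (about 21 N), which is 2 mm below the track.
- **Cover:** I pushed it by the rib with two fingertips; the force readings stayed within about 2 N. The last top view put it at housing x 0.5 mm, y 127 mm, about 0.2° off the housing axis. I judged it flat from the pictures; its height was not measured.
- **Surroundings:** the filter opening was wholly uncovered, the nozzle, collar and other items looked undisturbed by eye, and the gripper was clear.
- **Disagreements:**
  - The oblique scene view put the tab about 9 mm from the top and wrist estimates, so I used those two.
  - The rib's dark mask caught only part of it and put the rib about 2 mm off its expected position along the track, so I used its nominal place.

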